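# Set a chair cleat under the bench drill and clamp it

## Robot

A 6-joint arm with a two-finger parallel gripper is mounted at the origin on the work surface. World frame = base frame: x ahead of the robot, y to its left, z up, the work surface at z = 0. Lengths are in mm, angles in degrees, forces in N, time in s.
With the tool pointing down it reaches from about 300 to 850 mm from the base axis. Payload 4.2 kg.
Tool frame: the origin (TCP) lies midway between the tips of the shut fingers; the grasp point (between the pads) lies 19 mm behind it (env.grip_point_offset is the distance from the TCP to the grasp point, in mm); z points along the fingers, x is the direction in which the jaws open and shut, and the axes are right-handed (so a half turn about z gives the same grasp; the last joint's range is limited). The gripper opens to 91 mm and grips with 3 to 60 N. Pads are 32 mm wide; open, the fingers measure 118 mm over their backs; the gripper's body (76 mm by 178 mm) begins 60 mm behind the grasp point.
Start: joints at [-69.729, 18.312, 89.639, -0, 72.044, -1.146], TCP at [209.969, -535.31, 213.976] pointing down, gripper open.
Joint ranges: [-177.97, 177.97], [-48.28, 115.42], [12.27, 149.76], [-77.06, 257.06], [2.81, 150.46], [-146.56, 146.56]. Speed limits (degrees/s): [147.25, 147.25, 180, 180, 180, 180].

## Interface

Orientations are given as [roll, pitch, yaw] about the fixed x, y, z axes, in that order (R = Rz(yaw) Ry(pitch) Rx(roll)).
In Python, from workcell import env gives the robot as it stands.
- The arm moves only by the shell command python3 -m pendant 'ROWS' [FORCE]. ROWS is JSON, a list of rows, each an object with "xyz": the shift along the tool's x, y, z in m, a list of three; "roll": the turn about the tool's z in degrees; "jaw": the closure, from 0 (fully open) to 1 (shut). A call has exactly 8 rows; each row is the pose to reach, as a shift and turn from the pose commanded when the call began, along the tool's axes at that moment; what a row does not reach only later rows make up. A row lasts 1/8 s, in which the tool goes at most 62.5 mm and 10.7 degrees, less where a joint would pass 70% of its speed; a pose out of reach is approached as far as the arm can. A call with a gripper value outside its range is refused whole. The fingers move at their own pace and stop on an object; FORCE is the grip in N (left out, the last holds). Time passes only in rows, so rows that repeat a pose let the fingers close, or fill a call up. It gives the time, the measured TCP pose, the force and the opening at its end, in the units of the state.
- env.state(): the state, without advancing time (a new reading comes with each control period).
- env.grab_frame(name): name is "side" or "top"; returns (picture, depth): 400x640x3 uint8, blue, green, red; 400x640 float32, mm along the optical axis (not along the pixel's ray), 0 where there is no reading.
- env.camera_params(name): a dict with "camera_matrix" (3x3 intrinsics, pixels), "cam_to_world" (4x4, takes a point from camera to world coordinates). Camera axes: x right, y up, looking along -z (the intrinsics and any distortion apply to the point x, -y, -z); pixel columns grow to the right and rows downward; lengths in mm; the calibration is good to about 2 mm. A picture is of the moment at which its call begins. camera_params takes no time and is no camera call.
- env.job_done(): hands the job in, once; it reports no verdict.
The state is a dict: "time_s": time; "qpos": joint angles; "qvel": joint speeds; "effort": joint torques, N m; "ee_pos": TCP position; "ee_rot": TCP orientation; "force": force on the tool from outside, world axes, zero at the start; "torque": the same for the moment, N m; "gripper_width": finger opening in mm.
Only numpy, scipy, OpenCV 4.12 (cv2) and the standard library are available. Lean on these libraries where they do the work, as an engineer would, in place of code of your own. Each camera call takes 0.05 s, during which the arm holds its last target. There are 200 camera calls.

## Task

Set the beech cleat up for its middle hole: slide it along the base of the bench drill until the red dot marked on it stands under the tip of the bit, with the cleat square to the base, its long side along the slots. Then press the red handle of the hold-down clamp all the way down so that it locks and its rubber foot holds the cleat in that place. Keep the cleat down on the base, do not knock the bit, and leave the other things lying on the bench and the base where they are.

Things in the scene. Friction and masses are not known exactly. Their poses are not given: they have to be found in the camera images.
- drill: Compact green bench drill, 360 mm tall, bolted down. Origin on the spindle axis at bench height; z up, y towards its column (36 mm thick, 135 mm from the spindle; motor behind), x along the base's two slots, away from the robot. Base top 25 mm above the bench, from -120 to 120 mm in x, -125 to 175 mm in y. Feed wheel with three spokes on the head's +x side.
- head (a point): Centre line of the head at its underside, on the spindle axis 170 mm above the bench. Head casting 100 mm wide in the drill's x, from y = -45 to 175 mm; 110 mm wide belt cover from 265 to 307 mm up; chuck 37 mm thick, from 97 to 153 mm up. An upright gripper on the cleat would strike these; a tool leaning back to the robot's side (-x) by 25 to 40 degrees fits.
- drill_bit: Fixed 6 mm steel drill bit, 44 mm long, held upright in the chuck; the machine is off and the feed is locked. Origin at its tip.
- bit_tip (a point): Tip of the drill bit, 61 mm above the bench: 8 mm above the top of the cleat when that lies on the base.
- cleat: Loose beech block 120 x 44 x 28 mm (x, y, z), 0.08 to 0.15 kg, flat on the drill's base nearer the robot than the bit; its robot-side end may overhang the base. Origin in the middle of its underside, x along its length away from the robot, z up. Dark drilled holes 45 mm either side of the middle; the middle one is only marked: a red dot on a pencil cross.
- mark (a point): Centre of the red dot, 6 mm across, on the cleat's top face: at x = 6, y = -4, z = 28 mm in the cleat's frame.
- clamp_handle (a joint): Angle (rad) of the red handle of the toggle clamp bolted to the drill's base: 0 to 0.15 at the start (open, handle 75 degrees above level at 0), 1.17 pressed down to its stop (8 degrees above level), where it locks. It turns about a level axis parallel to the drill's x through clamp_pivot, stays where it is left and takes about 3 N at the grip, more near the end.
- clamp_pivot (a point): Axis of the handle, 89 mm above the bench, at x = 30, y = -108 mm in the drill's frame. The handle points from it away from the column (to the drill's -y) and up.
- clamp_grip (a point): Middle of the handle's red grip (14 x 14 mm thick, 65 mm long along the handle), on the handle's centre line 82.5 mm from clamp_pivot; the free end is 115 mm from the pivot. As the joint grows it comes down in an arc on the -y side of the pivot, in a vertical plane across the drill's x.
- clamp_bar: The clamp's steel bar with the rubber foot on its bolt, 62 mm long; driven by the handle through a link. Origin at its hinge, 67 mm above the bench at x = 30, y = -63 mm in the drill's frame.
- clamp_foot (a point): Face of the clamp's round rubber foot (16 mm across) at the end of the bar that swings down towards the column as the handle is pressed. About 50 mm above the cleat's top when open; locked, it presses on the cleat at x = 30, y = -8 mm in the drill's frame, beyond the bit as seen from the robot.
- chuck_key: T-shaped steel chuck key, 80 mm long, lying on the drill's base near the column; to be left alone. Origin near its middle.
- done_cleat: Finished beech cleat, 120 x 44 x 28 mm with three dark holes and no red dot, lying on the bench between robot and drill, to the right; to be left alone. Origin in the middle of its underside.
- try_square: Try square, dark wooden stock 95 mm and steel blade 150 mm, 16 mm high, lying on the bench on the left; to be left alone. Origin in the middle of the stock.
- screwdriver: Screwdriver lying on the bench, right; to be left alone.
- screw_jar: Amber jar with yellow cap, 72 mm across and 85 mm tall, standing on the right; to be left alone. Origin in the middle of its underside.
- hammer: Hammer lying on the bench, left; to be left alone.
- tape: Yellow and black tape measure, 66 x 30 x 62 mm, standing on the left; to be left alone.

How it is judged (in metres and radians):
On the way, in this order (a step that is already met when the one before it is completed fails the run):
1. the red dot is under the bit's tip, the cleat square on the base and still (horizontal distance between mark and bit_tip below 0.003 m and angle between the x axis of cleat and the x axis of drill, either way round below 0.14 rad and linear speed of cleat below 0.01 m/s and height (world z) of cleat below 0.028 m), for 0.2 s.
2. the clamp's handle is fully down and its foot presses on the cleat (value of joint clamp_handle above 1.12 rad and contact force between clamp_bar and cleat above 2 N), for 0.2 s.
At the end, for the whole second after the job is handed in: The red dot's centre is within 3 mm sideways of the bit's tip; the cleat lies flat on the base at rest, its long side within 8 degrees of the drill's x; the clamp's handle is fully down (joint above 1.12 rad) and its foot presses on the cleat with more than 2 N (all of step 2 and horizontal distance between mark and bit_tip below 0.003 m and angle between the x axis of cleat and the x axis of drill, either way round below 0.14 rad and height (world z) of cleat below 0.027 m and angle between cleat's own z axis and vertical below 0.04 rad and linear speed of cleat below 0.01 m/s); the robot touches nothing.
It fails at once if the bit is knocked or pressed (more than 3 N) (contact force between drill_bit and anything else above 3 N).
It fails at once if the cleat is lifted off the base by more than 15 mm (height (world z) of cleat above 0.04 m).
It fails at once if the cleat falls off the base (height (world z) of cleat below 0.015 m).
It fails at once if another thing on the bench or base is moved by more than 25 mm (distance of any of chuck_key, done_cleat, try_square, screwdriver, screw_jar, hammer, tape from where it was at the start of the episode above 0.025 m).
It also fails if it takes over 50 s, if anything falls off the work surface, if the arm or the gripper's body presses on something with over 40 N, if the wrist force passes 120 N, or if a joint passes its speed limit or range.

## Working session

There is one attempt and no reset: what is moved stays moved. The work goes in short steps, Python scripts to look and compute and a shell command to move; the robot and the scene stay as the last step left them, time stands still between calls to the robot, and variables do not carry over. Pictures are saved under pics/ and viewed, about 8 in all and at most 12, crops included, and the job is handed in when it is done.

```bash
ls; mkdir -p pics; python3 - <<'E'
from workcell import env
import cv2,numpy as np
s=env.state();print(s['time_s'],s['ee_pos'],s['ee_rot'],s['gripper_width'],env.grip_point_offset)
for n in('side','top'):
    p,d=env.grab_frame(n);cv2.imwrite(f'pics/{n}0.png',p);np.save(f'pics/{n}0.npy',d)
    c=env.camera_params(n);print(n,np.round(c['camera_matrix'],1).tolist(),np.round(c['cam_to_world'],3).tolist(),c.keys())
E
```

```text
pics
0.0 [ 209.79059519 -534.81774721  213.13066318] [-1.79999317e+02  1.01139100e-01 -6.85829978e+01] 91.09232770946315 18.8
side [[384.3, 0.0, 323.3], [0.0, 384.3, 203.3], [0.0, 0.0, 1.0]] [[-0.546, -0.476, 0.69, 1243.812], [0.838, -0.309, 0.45, 453.083], [-0.0, 0.823, 0.567, 724.144], [0.0, 0.0, 0.0, 1.0]] dict_keys(['camera_matrix', 'cam_to_world'])
top [[435.9, 0.0, 318.3], [0.0, 435.9, 201.1], [0.0, 0.0, 1.0]] [[-0.021, 0.987, -0.159, 350.223], [-1.0, -0.019, 0.01, -4.201], [0.006, 0.159, 0.987, 1247.883], [0.0, 0.0, 0.0, 1.0]] dict_keys(['camera_matrix', 'cam_to_world'])
```

View pics/side0.png

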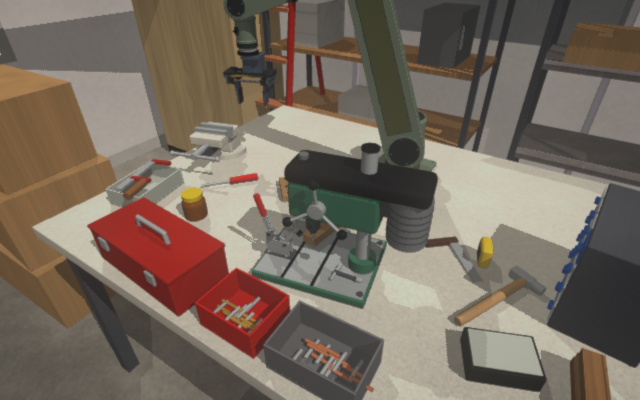

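View pics/top0.png

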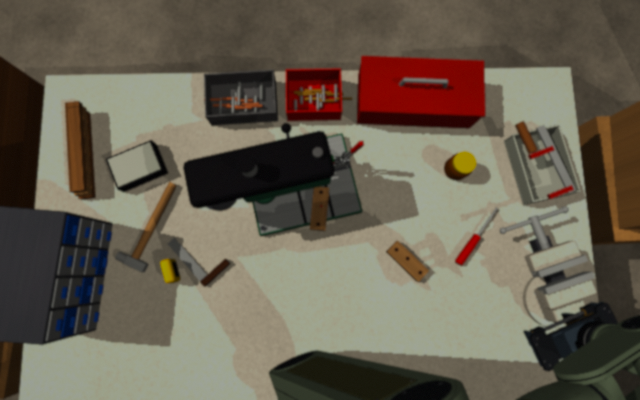

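```bash
python3 - <<'E'
import cv2,numpy as np
a=cv2.imread('pics/side0.png')[180:300,245:395];b=cv2.imread('pics/top0.png')[125:245,235:385]
r=lambda i:cv2.resize(cv2.convertScaleAbs(i,alpha=1.6),None,fx=5,fy=5,interpolation=cv2.INTER_CUBIC)
cv2.imwrite('pics/a.png',r(a));cv2.imwrite('pics/b.png',r(b))
E
```

```text
(no output)
```

View pics/a.png

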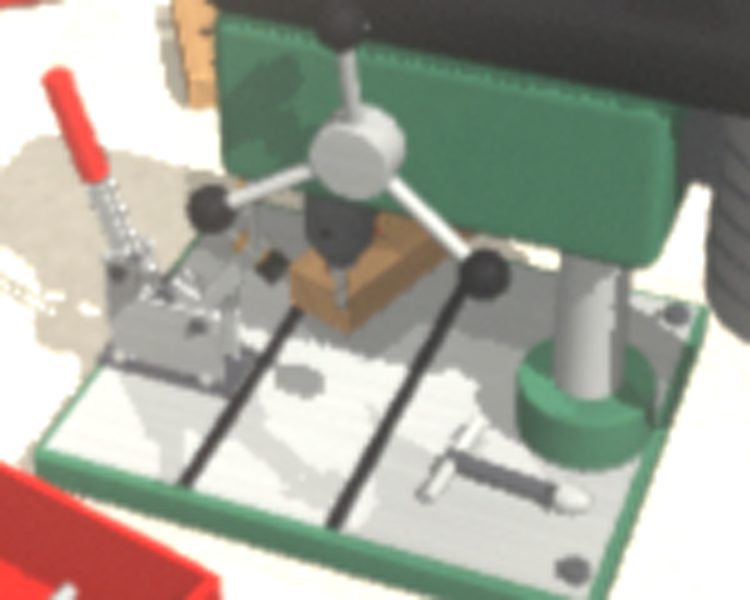

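View pics/b.png

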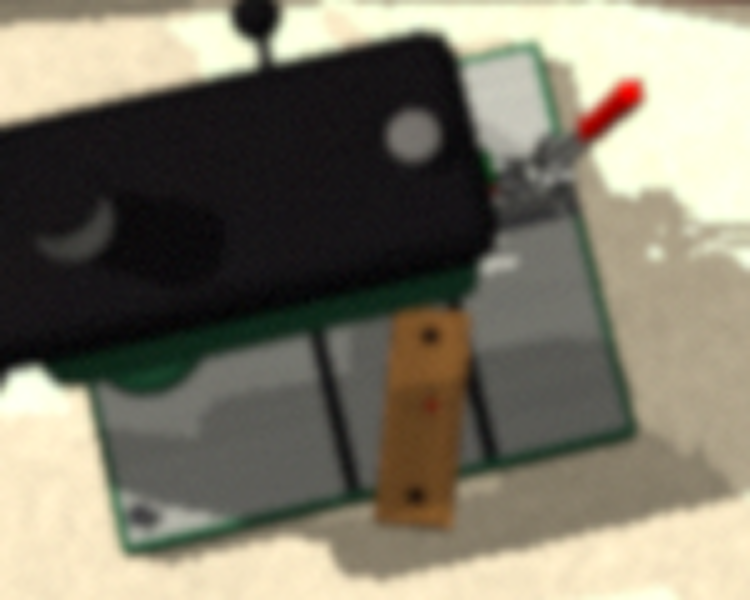

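```bash
cat > h.py <<'E'
import numpy as np
from workcell import env
def ray(n,u,v):
    c=env.camera_params(n);K=np.array(c['camera_matrix']);T=np.array(c['cam_to_world'])
    d=np.linalg.inv(K)@[u,v,1];d=T[:3,:3]@[d[0],-d[1],-d[2]];return T[:3,3],d
def plane(n,u,v,z):
    o,d=ray(n,u,v);return (o+d*(z-o[2])/d[2])[:2]
def proj(n,p):
    c=env.camera_params(n);K=np.array(c['camera_matrix']);T=np.array(c['cam_to_world'])
    q=T[:3,:3].T@(np.array(p)-T[:3,3]);q=K@[q[0],-q[1],-q[2]];return q[:2]/q[2]
E
python3 - <<'E'
from h import *
T=lambda x,y,z:plane('top',235+x/5-.4,125+y/5-.4,z)
S=lambda x,y,z:plane('side',245+x/5-.4,180+y/5-.4,z)
NR,NL,FR=T(632,432,25),T(128,547,25),T(540,45,25)
ang=lambda d:np.degrees(np.arctan2(d[1],d[0]))
print('top corners',NR,NL,FR,'yaw',ang(FR-NR),ang(NL-NR)-90,np.linalg.norm(FR-NR),np.linalg.norm(NL-NR))
sFR,sFL,sNL=S(38,458,25),S(600,600,25),S(705,315,25)
print('side corners FR,NL',sFR,sNL,ang(S(330,525,25)-S(460,300,25))+180)
for yaw in (ang(FR-NR),ang(NL-NR)-90):
    c,s=np.cos(np.radians(yaw)),np.sin(np.radians(yaw));R=np.array([[c,-s],[s,c]])
    print('origin',NR-R@[-120,-125],FR-R@[120,-125],NL-R@[-120,175],'side',sFR-R@[120,-125])
print('bit tip side',S(343,303,61))
h1,h2,m=T(415,495,53),T(430,335,53),T(431,403,53)
print('cleat holes',h1,h2,np.linalg.norm(h2-h1),'mid',(h1+h2)/2,'yaw',ang(h2-h1),'mark',m)
E
timeout 20 python3 -m pendant 2>&1 | head -20
```

```text
top corners [ 516.1161022 -136.6119344] [456.59933354 148.63769486] [744.78910237 -91.17208797] yaw 11.238902611751838 11.78556772998246 233.1439912376149 291.39251318809283
side corners FR,NL [748.65748973 -86.36759112] [460.97520045 150.38718991] 191.21078052171362
origin [609.45232374   9.37898912] [602.72779233   8.04275058] [6.08405661e+02 3.81703892e-01] side [606.59617969  12.84724743]
origin [608.05518167  10.26286148] [601.78765344   6.68283323] [609.81325636   1.83683024] side [605.6560408   11.48733008]
bit tip side [ 5.97717455e+02 -2.73337547e-01]
cleat holes [479.67047699 -12.74539159] [569.05941469 -22.9220133 ] 89.96635933755621 mid [524.36494584 -17.83370245] yaw -6.494962387843321 mark [530.7301488  -22.65640985]
invalid input
```

```bash
python3 -m pendant '[{"xyz":[0,0,-0.06],"roll":0,"jaw":0},{"xyz":[-0.04,-0.04,-0.10],"roll":0,"jaw":0},{"xyz":[-0.08,-0.08,-0.13],"roll":3,"jaw":0},{"xyz":[-0.12,-0.12,-0.16],"roll":5,"jaw":0},{"xyz":[-0.16,-0.16,-0.19],"roll":10,"jaw":0},{"xyz":[-0.20,-0.20,-0.22],"roll":10,"jaw":0},{"xyz":[-0.24,-0.24,-0.25],"roll":10,"jaw":0},{"xyz":[-0.28,-0.28,-0.28],"roll":10,"jaw":0}]'; python3 -c "
from h import *
print(env.state()['qpos'])"
```

```text
time_s: 1.1
ee_pos: [362.9, -183.5, 487.2]
ee_rot: [-180.0, 0.0, -78.6]
force: [1.5, -0.3, 0.0]
gripper_width: 91.0
[-2.84425277e+01 -1.21351968e-01  7.41152620e+01  7.47155068e-04
  1.06006500e+02  5.01621722e+01]
```

```bash
python3 -m pendant '[{"xyz":[-0.04,-0.04,-0.02],"roll":0,"jaw":0},{"xyz":[-0.08,-0.08,-0.04],"roll":0,"jaw":0},{"xyz":[-0.12,-0.12,-0.04],"roll":0,"jaw":0},{"xyz":[-0.16,-0.16,-0.04],"roll":0,"jaw":0},{"xyz":[-0.20,-0.20,-0.04],"roll":0,"jaw":0},{"xyz":[-0.24,-0.24,-0.04],"roll":0,"jaw":0},{"xyz":[-0.26,-0.28,-0.04],"roll":0,"jaw":0},{"xyz":[-0.26,-0.34,-0.04],"roll":0,"jaw":0}]'
python3 -m pendant '[{"xyz":[0,-0.06,0],"roll":0,"jaw":0},{"xyz":[0,-0.12,0],"roll":0,"jaw":0},{"xyz":[0,-0.18,0],"roll":0,"jaw":0},{"xyz":[0,-0.24,0],"roll":0,"jaw":0},{"xyz":[0,-0.30,0],"roll":0,"jaw":0},{"xyz":[0,-0.36,0],"roll":0,"jaw":0},{"xyz":[0,-0.36,0],"roll":0,"jaw":0},{"xyz":[0,-0.36,0],"roll":0,"jaw":0}]'
python3 -c "
from h import *
print(env.state()['qpos'])"
```

```text
time_s: 2.1
ee_pos: [644.0, 139.0, 527.5]
ee_rot: [-180.0, 0.0, -78.4]
force: [1.3, 0.1, 1.3]
gripper_width: 91.0
time_s: 3.1
ee_pos: [797.4, 166.6, 406.2]
ee_rot: [-177.4, 0.0, -78.6]
force: [0.5, 0.1, 0.0]
gripper_width: 91.1
[1.09832984e+01 4.65332240e+01 1.23166749e+01 3.47003729e-02
 1.18575805e+02 8.95828927e+01]
```

```bash
python3 -m pendant '[{"xyz":[0,-0.06,-0.06],"roll":0,"jaw":0},{"xyz":[0,-0.12,-0.12],"roll":0,"jaw":0},{"xyz":[0,-0.18,-0.18],"roll":0,"jaw":0},{"xyz":[0,-0.24,-0.24],"roll":0,"jaw":0},{"xyz":[0,-0.30,-0.30],"roll":0,"jaw":0},{"xyz":[0,-0.36,-0.36],"roll":0,"jaw":0},{"xyz":[0,-0.5,-0.5],"roll":0,"jaw":0},{"xyz":[0,-0.9,-0.9],"roll":0,"jaw":0}]'
python3 -c "
from h import *
print(env.state()['qpos'])"
```

```text
time_s: 4.1
ee_pos: [778.1, 161.3, 451.2]
ee_rot: [-174.8, 0.0, -78.6]
force: [-1.0, 0.1, 0.4]
gripper_width: 91.3
[1.08474910e+01 4.33091691e+01 1.23259489e+01 8.81649996e-02
 1.19202901e+02 8.94770041e+01]
```

```bash
python3 -m pendant '[{"xyz":[0,-0.9,0],"roll":0,"jaw":0},{"xyz":[0,-0.9,0],"roll":0,"jaw":0},{"xyz":[0,-0.9,0],"roll":0,"jaw":0},{"xyz":[0,-0.9,0],"roll":0,"jaw":0},{"xyz":[0,-0.9,0],"roll":0,"jaw":0},{"xyz":[0,-0.9,0],"roll":0,"jaw":0},{"xyz":[0,-0.9,0],"roll":0,"jaw":0},{"xyz":[0,-0.9,0],"roll":0,"jaw":0}]'
python3 -m pendant '[{"xyz":[0,-0.9,-0.9],"roll":0,"jaw":0},{"xyz":[0,-0.9,-0.9],"roll":0,"jaw":0},{"xyz":[0,-0.9,-0.9],"roll":0,"jaw":0},{"xyz":[0,-0.9,-0.9],"roll":0,"jaw":0},{"xyz":[0,-0.9,-0.9],"roll":0,"jaw":0},{"xyz":[0,-0.9,-0.9],"roll":0,"jaw":0},{"xyz":[0,-0.9,-0.9],"roll":0,"jaw":0},{"xyz":[0,-0.9,-0.9],"roll":0,"jaw":0}]'
python3 -c "
from h import *
print(env.state()['qpos'])"
```

```text
time_s: 5.1
ee_pos: [899.7, 184.7, 299.4]
ee_rot: [-171.9, 0.0, -78.6]
force: [0.4, 0.1, 0.1]
gripper_width: 91.4
time_s: 6.1
ee_pos: [840.2, 171.7, 418.8]
ee_rot: [-169.1, 0.0, -78.6]
force: [0.4, 0.6, -0.7]
gripper_width: 91.0
[ 10.71298654  46.04176251  12.30267353   0.18644796 110.79156306
  89.37835831]
```

```bash
python3 -m pendant '[{"xyz":[0,-0.9,-0.9],"roll":0,"jaw":0},{"xyz":[0,-0.9,-0.9],"roll":0,"jaw":0},{"xyz":[0,-0.9,-0.9],"roll":0,"jaw":0},{"xyz":[0,-0.9,-0.9],"roll":0,"jaw":0},{"xyz":[0,-0.9,-0.9],"roll":0,"jaw":0},{"xyz":[0,-0.9,-0.9],"roll":0,"jaw":0},{"xyz":[0,-0.9,-0.9],"roll":0,"jaw":0},{"xyz":[0,-0.9,-0.9],"roll":0,"jaw":0}]'
python3 -m pendant '[{"xyz":[0,-0.9,-0.9],"roll":0,"jaw":0},{"xyz":[0,-0.9,-0.9],"roll":0,"jaw":0},{"xyz":[0,-0.9,-0.9],"roll":0,"jaw":0},{"xyz":[0,-0.9,-0.9],"roll":0,"jaw":0},{"xyz":[0,-0.9,-0.9],"roll":0,"jaw":0},{"xyz":[0,-0.9,-0.9],"roll":0,"jaw":0},{"xyz":[0,-0.9,-0.9],"roll":0,"jaw":0},{"xyz":[0,-0.9,-0.9],"roll":0,"jaw":0}]'
python3 -m pendant '[{"xyz":[0,-0.9,-0.9],"roll":0,"jaw":0},{"xyz":[0,-0.9,-0.9],"roll":0,"jaw":0},{"xyz":[0,-0.9,-0.9],"roll":0,"jaw":0},{"xyz":[0,-0.9,-0.9],"roll":0,"jaw":0},{"xyz":[0,-0.9,-0.9],"roll":0,"jaw":0},{"xyz":[0,-0.9,-0.9],"roll":0,"jaw":0},{"xyz":[0,-0.9,-0.9],"roll":0,"jaw":0},{"xyz":[0,-0.9,-0.9],"roll":0,"jaw":0}]'
python3 -c "
from h import *
print(env.state()['qpos'])"
```

```text
time_s: 7.1
ee_pos: [786.0, 160.0, 505.1]
ee_rot: [-166.4, 0.0, -78.6]
force: [-0.2, -0.3, -1.2]
gripper_width: 91.1
time_s: 8.1
ee_pos: [737.8, 149.8, 570.7]
ee_rot: [-163.7, 0.0, -78.6]
force: [0.8, 0.3, -1.3]
gripper_width: 91.1
time_s: 9.1
ee_pos: [695.0, 140.7, 622.7]
ee_rot: [-161.1, 0.1, -78.6]
force: [-1.8, 0.2, 0.4]
gripper_width: 91.0
[ 10.32572218  30.36423255  12.32759783   0.45933227 118.43179299
  89.19708077]
```

```bash
python3 -m pendant '[{"xyz":[0,-0.9,-0.7],"roll":0,"jaw":0},{"xyz":[0,-0.9,-0.7],"roll":0,"jaw":0},{"xyz":[0,-0.9,-0.7],"roll":0,"jaw":0},{"xyz":[0,-0.9,-0.7],"roll":0,"jaw":0},{"xyz":[0,-0.9,-0.7],"roll":0,"jaw":0},{"xyz":[0,-0.9,-0.7],"roll":0,"jaw":0},{"xyz":[0,-0.9,-0.7],"roll":0,"jaw":0},{"xyz":[0,-0.9,-0.7],"roll":0,"jaw":0}]'
python3 -m pendant '[{"xyz":[0,-0.9,-0.7],"roll":0,"jaw":0},{"xyz":[0,-0.9,-0.7],"roll":0,"jaw":0},{"xyz":[0,-0.9,-0.7],"roll":0,"jaw":0},{"xyz":[0,-0.9,-0.7],"roll":0,"jaw":0},{"xyz":[0,-0.9,-0.7],"roll":0,"jaw":0},{"xyz":[0,-0.9,-0.7],"roll":0,"jaw":0},{"xyz":[0,-0.9,-0.7],"roll":0,"jaw":0},{"xyz":[0,-0.9,-0.7],"roll":0,"jaw":0}]'
python3 -m pendant '[{"xyz":[0,-0.9,-0.7],"roll":0,"jaw":0},{"xyz":[0,-0.9,-0.7],"roll":0,"jaw":0},{"xyz":[0,-0.9,-0.7],"roll":0,"jaw":0},{"xyz":[0,-0.9,-0.7],"roll":0,"jaw":0},{"xyz":[0,-0.9,-0.7],"roll":0,"jaw":0},{"xyz":[0,-0.9,-0.7],"roll":0,"jaw":0},{"xyz":[0,-0.9,-0.7],"roll":0,"jaw":0},{"xyz":[0,-0.9,-0.7],"roll":0,"jaw":0}]'
cat >> h.py <<'E'
from scipy.spatial.transform import Rotation as Ro
def to(p,s=None):
    s=s or env.state();R=Ro.from_euler('xyz',s['ee_rot'],degrees=True).as_matrix()
    return np.round(R.T@(np.array(p)-s['ee_pos']),1)
YAW=np.radians(11.5);DR=np.array([[np.cos(YAW),-np.sin(YAW),0],[np.sin(YAW),np.cos(YAW),0],[0,0,1]]);O=np.array([605.,3.,0])
E
python3 -c "
from h import *
s=env.state();print(s['qpos'],s['ee_rot'])
print(to([300,-20,350]),to([380,-35,150]))"
```

```text
time_s: 10.1
ee_pos: [690.5, 139.6, 642.4]
ee_rot: [-158.4, 0.1, -78.6]
force: [-0.0, -0.2, 0.2]
gripper_width: 91.1
time_s: 11.1
ee_pos: [679.4, 137.1, 666.5]
ee_rot: [-155.7, 0.1, -78.6]
force: [0.1, 0.1, -0.2]
gripper_width: 91.2
time_s: 12.1
ee_pos: [663.3, 133.8, 693.1]
ee_rot: [-153.0, 0.1, -78.6]
force: [-0.3, -0.2, -0.3]
gripper_width: 91.4
[ 10.1060311   25.08387077  12.3230521    0.71822802 115.61375342
  89.15765238] [-1.53015292e+02  5.40941520e-02 -7.85727843e+01]
[ 79.1 500.1 130.3] [109.8 523.6 342.7]
```

```bash
python3 -c "
from h import *
print(to([400,-30,320]),to([400,-30,150]), plane('top',390,248,28))"
```

```text
[108.7 428.1 200.6] [108.9 505.3 352.1] [ 410.01517356 -213.45396858]
```

```bash
python3 -m pendant '[{"xyz":[0.014,0.055,0.024],"roll":0,"jaw":0},{"xyz":[0.028,0.11,0.05],"roll":0,"jaw":0},{"xyz":[0.042,0.165,0.075],"roll":0,"jaw":0},{"xyz":[0.056,0.22,0.10],"roll":0,"jaw":0},{"xyz":[0.07,0.275,0.13],"roll":0,"jaw":0},{"xyz":[0.084,0.33,0.155],"roll":0,"jaw":0},{"xyz":[0.098,0.38,0.18],"roll":0,"jaw":0},{"xyz":[0.109,0.428,0.2],"roll":0,"jaw":0}]'
python3 -c "
from h import *
print(to([415,-25,80]),to([415,-25,36]),to([481,-13,36]))"
```

```text
time_s: 13.1
ee_pos: [417.3, -19.3, 344.7]
ee_rot: [-153.0, 0.0, -78.5]
force: [0.4, -0.4, 0.3]
gripper_width: 91.4
[  5.2 123.3 234.3] [  5.2 143.2 273.5] [  6.6  83.5 303.9]
```

```bash
python3 -m pendant '[{"xyz":[0,0.02,0.05],"roll":0,"jaw":0},{"xyz":[0,0.045,0.10],"roll":0,"jaw":0},{"xyz":[0,0.068,0.155],"roll":0,"jaw":0},{"xyz":[-0.002,0.09,0.205],"roll":0,"jaw":0},{"xyz":[-0.002,0.104,0.239],"roll":0,"jaw":0},{"xyz":[-0.002,0.104,0.239],"roll":0,"jaw":0},{"xyz":[-0.002,0.104,0.239],"roll":0,"jaw":0},{"xyz":[-0.002,0.104,0.239],"roll":0,"jaw":0}]'
python3 - <<'E'
from h import *
import cv2
print(to([445,-20,36]),to([481,-13,36]))
for n in('side','top'):
    p,d=env.grab_frame(n);cv2.imwrite(f'pics/{n}1.png',p)
t=cv2.imread('pics/top1.png')[165:255,265:385];cv2.imwrite('pics/c.png',cv2.resize(cv2.convertScaleAbs(t,alpha=1.6),None,fx=6,fy=6,interpolation=cv2.INTER_CUBIC))
E
```

```text
time_s: 14.1
ee_pos: [435.3, -13.9, 88.2]
ee_rot: [-152.8, -0.0, -78.6]
force: [-1.4, -0.5, 0.0]
gripper_width: 91.2
[ 7.9 16.5 50.2] [  8.1 -16.1  66.9]
```

View pics/c.png

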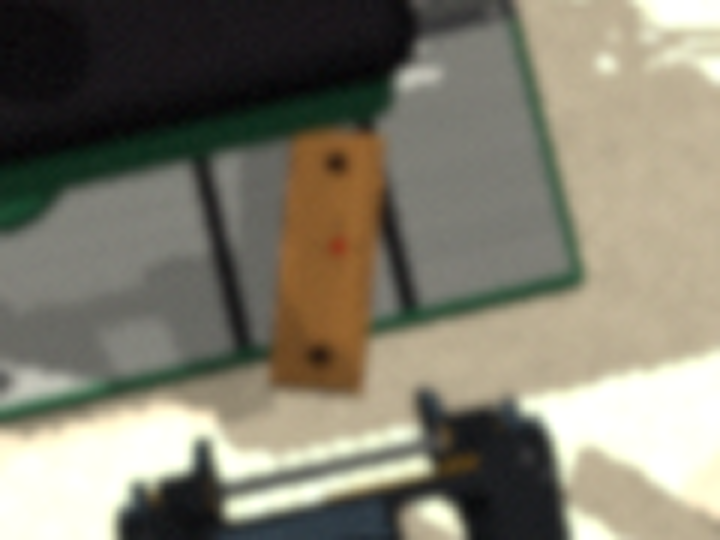

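```bash
python3 -m pendant '[{"xyz":[0.008,0.01,0.03],"roll":0,"jaw":0},{"xyz":[0.008,0.0165,0.05],"roll":0,"jaw":0},{"xyz":[0.008,0.0165,0.05],"roll":0,"jaw":0},{"xyz":[0.009,-0.002,0.06],"roll":0,"jaw":0},{"xyz":[0.009,-0.016,0.067],"roll":0,"jaw":0},{"xyz":[0.009,-0.016,0.067],"roll":0,"jaw":0},{"xyz":[0.009,-0.016,0.067],"roll":0,"jaw":0},{"xyz":[0.009,-0.016,0.067],"roll":0,"jaw":0}]'
python3 - <<'E'
from h import *
import cv2
t=env.grab_frame('top')[0][165:255,265:385];cv2.imwrite('pics/d.png',cv2.resize(cv2.convertScaleAbs(t,alpha=1.6),None,fx=6,fy=6,interpolation=cv2.INTER_CUBIC))
s=env.state();print(s['ee_pos'],to([482,-13,36]))
E
```

```text
time_s: 15.2
ee_pos: [478.8, -13.6, 33.8]
ee_rot: [-153.0, 0.1, -78.6]
force: [-0.1, 0.1, -0.0]
gripper_width: 90.9
[478.89211729 -13.57438762  33.76739502] [ 0.  -3.8 -0.6]
```

View pics/d.png

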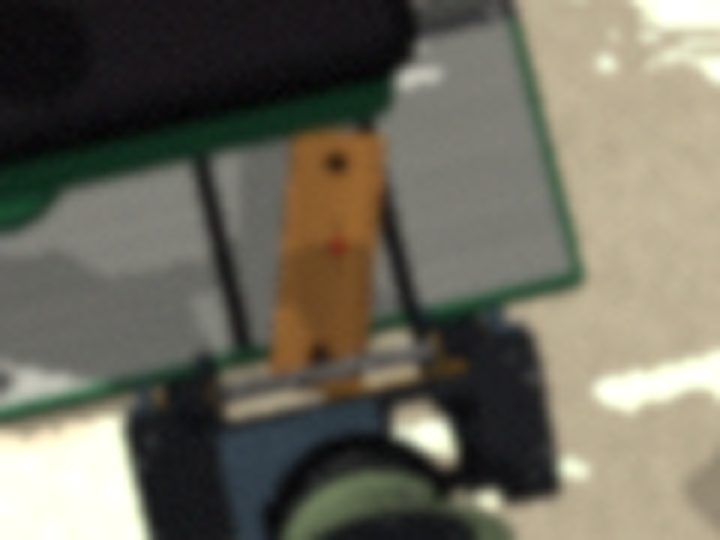

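```bash
python3 -m pendant '[{"xyz":[0,-0.004,-0.0006],"roll":0,"jaw":0.3},{"xyz":[0,-0.004,-0.0006],"roll":0,"jaw":0.5},{"xyz":[0,-0.004,-0.0006],"roll":0,"jaw":0.7},{"xyz":[0,-0.004,-0.0006],"roll":0,"jaw":0.7},{"xyz":[0,-0.004,-0.0006],"roll":0,"jaw":0.7},{"xyz":[0,-0.004,-0.0006],"roll":0,"jaw":0.7},{"xyz":[0,-0.004,-0.0006],"roll":0,"jaw":0.7},{"xyz":[0,-0.004,-0.0006],"roll":0,"jaw":0.7}]' 12
python3 - <<'E'
from h import *
import cv2
t=env.grab_frame('top')[0]
b,g,r=[t[...,i].astype(int) for i in range(3)]
m=((r-g>40)&(r-b>40)).astype(np.uint8);m[:190]=0;m[220:]=0;m[:,:300]=0;m[:,340:]=0
sc=(r-1.5*g)[195:216,305:335];i=np.unravel_index(sc.argmax(),sc.shape);w=np.clip(sc-0.4*sc.max(),0,None)
ys,xs=np.mgrid[195:216,305:335];u,v=(w*xs).sum()/w.sum(),(w*ys).sum()/w.sum()
print('dot px',i,sc.max(),u,v,plane('top',u,v,53))
t=t[165:255,265:385];cv2.imwrite('pics/e.png',cv2.resize(cv2.convertScaleAbs(t,alpha=1.6),None,fx=6,fy=6,interpolation=cv2.INTER_CUBIC))
E
```

```text
time_s: 16.25
ee_pos: [482.6, -12.8, 35.9]
ee_rot: [-153.0, 0.1, -78.6]
force: [0.2, 0.8, 0.1]
gripper_width: 52.4
dot px (np.int64(10), np.int64(15)) 29.0 319.8882265275708 205.26080476900145 [530.60916204 -20.12520019]
```

View pics/e.png

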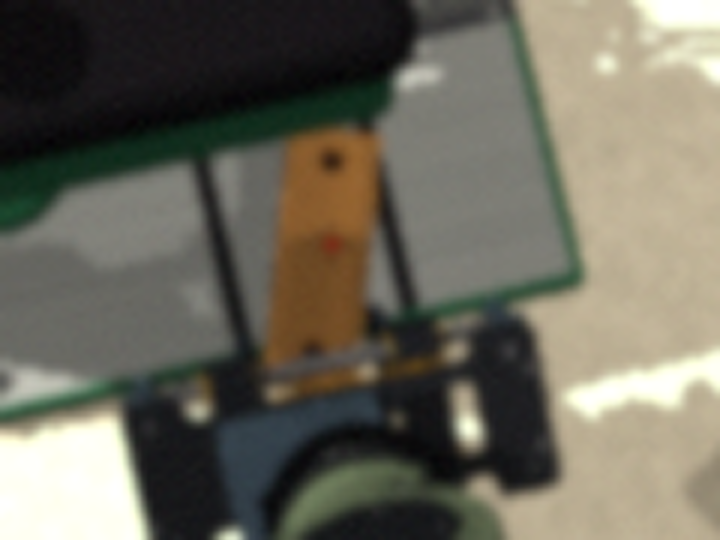

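```bash
python3 -m pendant '[{"xyz":[0,0,0],"roll":0,"jaw":0.8},{"xyz":[0,0,0],"roll":0,"jaw":0.8},{"xyz":[0,0,0],"roll":0,"jaw":0.8},{"xyz":[0,0,0],"roll":0,"jaw":0.8},{"xyz":[0,-0.009,0.0045],"roll":0,"jaw":0.8},{"xyz":[0,-0.018,0.009],"roll":0,"jaw":0.8},{"xyz":[0,-0.0267,0.0136],"roll":0,"jaw":0.8},{"xyz":[0,-0.0267,0.0136],"roll":0,"jaw":0.8}]' 12
python3 - <<'E'
from h import *
import cv2
t=env.grab_frame('top')[0];s=env.grab_frame('side')[0];cv2.imwrite('pics/side2.png',s)
b,g,r=[t[...,i].astype(int) for i in range(3)]
sc=(r-1.5*g)[180:212,305:335];w=np.clip(sc-0.4*sc.max(),0,None)
ys,xs=np.mgrid[180:212,305:335];u,v=(w*xs).sum()/w.sum(),(w*ys).sum()/w.sum()
print('dot',sc.max(),u,v,plane('top',u,v,53))
R=lambda i,f:cv2.resize(cv2.convertScaleAbs(i,alpha=1.6),None,fx=f,fy=f,interpolation=cv2.INTER_CUBIC)
a=R(t[165:255,265:385],5);c=R(s[205:255,280:360],7.5)
cv2.imwrite('pics/f.png',cv2.copyMakeBorder(c,0,0,0,0,0));cv2.imwrite('pics/f.png',np.vstack([a[:225],c]))
print(a.shape,c.shape)
E
```

```text
time_s: 17.3
ee_pos: [512.7, -6.9, 36.1]
ee_rot: [-153.0, 0.0, -78.5]
force: [-0.7, -0.2, -1.0]
gripper_width: 49.0
dot 27.5 315.7118644067797 193.11864406779662 [565.02529396  -9.2193677 ]
(450, 600, 3) (375, 600, 3)
```

View pics/f.png

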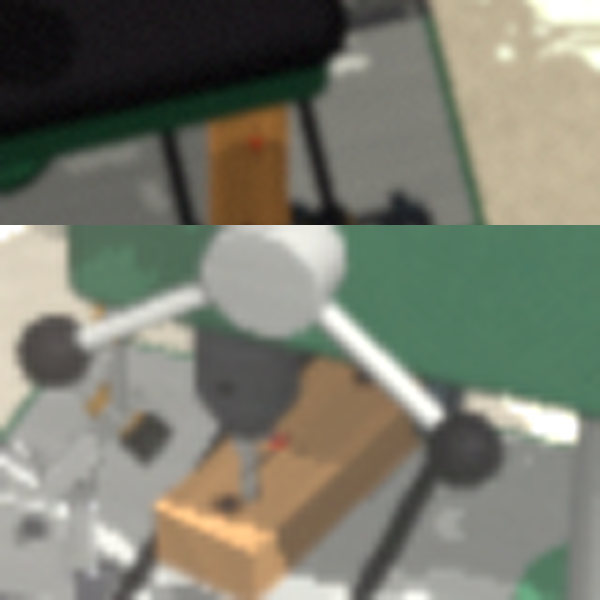

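```bash
python3 -m pendant '[{"xyz":[0,0,0],"roll":0,"jaw":0.4},{"xyz":[0,0,0],"roll":0,"jaw":0.4},{"xyz":[0,0,0],"roll":0,"jaw":0.4},{"xyz":[0.006,0,0],"roll":0,"jaw":0.4},{"xyz":[0.011,0,0],"roll":0,"jaw":0.4},{"xyz":[0.015,0,0],"roll":0,"jaw":0.4},{"xyz":[0.018,0,0],"roll":0,"jaw":0.4},{"xyz":[0.018,0,0],"roll":0,"jaw":0.4}]' 20
python3 -m pendant '[{"xyz":[0,0,0],"roll":0,"jaw":0.9},{"xyz":[0,0,0],"roll":0,"jaw":0.9},{"xyz":[0,0,0],"roll":0,"jaw":0.9},{"xyz":[0,0,0],"roll":0,"jaw":0.9},{"xyz":[0,0,0],"roll":0,"jaw":0.9},{"xyz":[0,0,0],"roll":0,"jaw":0.9},{"xyz":[0,0,0],"roll":0,"jaw":0.9},{"xyz":[0,0,0],"roll":0,"jaw":0.9}]' 20
python3 - <<'E'
from h import *
import cv2
t=env.grab_frame('top')[0];s=env.grab_frame('side')[0];cv2.imwrite('pics/side3.png',s)
b,g,r=[t[...,i].astype(int) for i in range(3)]
sc=(r-1.5*g)[180:212,305:335];w=np.clip(sc-0.4*sc.max(),0,None)
ys,xs=np.mgrid[180:212,305:335];u,v=(w*xs).sum()/w.sum(),(w*ys).sum()/w.sum()
print('dot',sc.max(),u,v,plane('top',u,v,53))
R=lambda i,f:cv2.resize(cv2.convertScaleAbs(i,alpha=1.6),None,fx=f,fy=f,interpolation=cv2.INTER_CUBIC)
cv2.imwrite('pics/g.png',np.vstack([R(t[165:255,265:385],5)[:225],R(s[205:255,280:360],7.5)]))
E
```

```text
time_s: 18.4
ee_pos: [515.9, -25.0, 36.0]
ee_rot: [-153.0, 0.0, -78.6]
force: [-0.6, 0.4, -0.5]
gripper_width: 54.5
time_s: 19.4
ee_pos: [515.6, -24.5, 36.0]
ee_rot: [-153.0, 0.1, -78.6]
force: [-0.7, 1.4, 1.7]
gripper_width: 43.9
dot 37.5 318.3103448275862 191.1103448275862 [570.56974304 -16.57130744]
```

View pics/g.png

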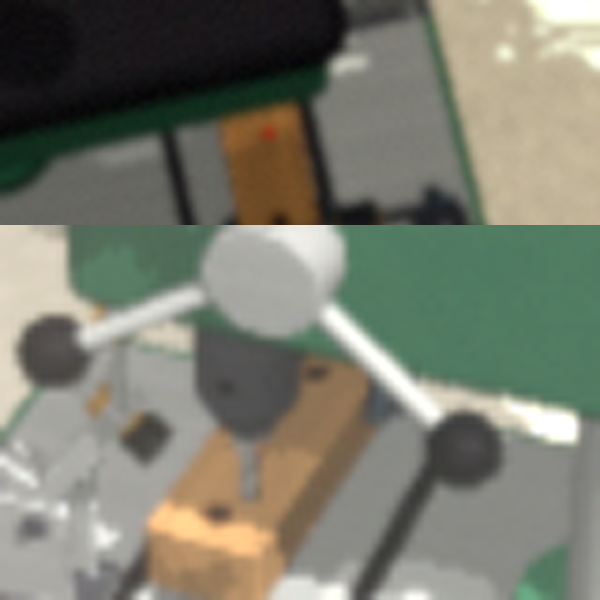

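```bash
python3 - <<'E'
from h import *
S=lambda x,y,z:plane('side',280+x/7.5-.43,205+(y-225)/7.5-.43,z)
f,n=S(219,513,53),S(317,373,53);d=f-n;print('holes',f,n,np.linalg.norm(d),np.degrees(np.arctan2(d[1],d[0])))
yaw=np.radians(11.43);R=np.array([[np.cos(yaw),-np.sin(yaw)],[np.sin(yaw),np.cos(yaw)]])
m=(f+n)/2+R@[6,-4];m2=f+R@[-39,-4]
tip=S(250,498,61);print('mark side',m,m2,'tip',tip,'delta world',tip-m,tip-m2,'drill frame',R.T@(tip-m),R.T@(tip-m2))
top=np.array([570.6,-16.6]);print('via top mark',R.T@(tip-top), 'via base fit',R.T@(np.array([605.7,4.2])-top))
E
```

```text
holes [605.86677344  -9.21456265] [518.55773047 -24.64344301] 88.66182568650093 10.021600048082046
mark side [568.88593957 -19.66064953] [568.43292143 -20.86388554] tip [600.76819577   0.85299537] delta world [31.8822562  20.51364489] [32.33527433 21.7168809 ] drill frame [35.3151538  13.78868373] [35.99763346 14.87828175]
via top mark [33.0285567  11.12841074] via base fit [38.52582901 13.43169755]
```

```bash
python3 -m pendant '[{"xyz":[-0.003,-0.006,0.003],"roll":0,"jaw":0.9},{"xyz":[-0.006,-0.0125,0.006],"roll":0,"jaw":0.9},{"xyz":[-0.009,-0.019,0.0095],"roll":0,"jaw":0.9},{"xyz":[-0.012,-0.025,0.0125],"roll":0,"jaw":0.9},{"xyz":[-0.0135,-0.0303,0.0154],"roll":0,"jaw":0.9},{"xyz":[-0.0135,-0.0303,0.0154],"roll":0,"jaw":0.9},{"xyz":[-0.0135,-0.0303,0.0154],"roll":0,"jaw":0.9},{"xyz":[-0.0135,-0.0303,0.0154],"roll":0,"jaw":0.9}]' 20
python3 - <<'E'
from h import *
import cv2
s=env.grab_frame('side')[0];cv2.imwrite('pics/side4.png',s)
cv2.imwrite('pics/i.png',cv2.resize(cv2.convertScaleAbs(s[215:260,280:340],alpha=1.6),None,fx=12,fy=12,interpolation=cv2.INTER_CUBIC))
E
```

```text
time_s: 20.5
ee_pos: [546.2, -4.8, 36.0]
ee_rot: [-153.0, 0.1, -78.6]
force: [0.6, -0.3, 0.2]
gripper_width: 44.0
```

View pics/i.png

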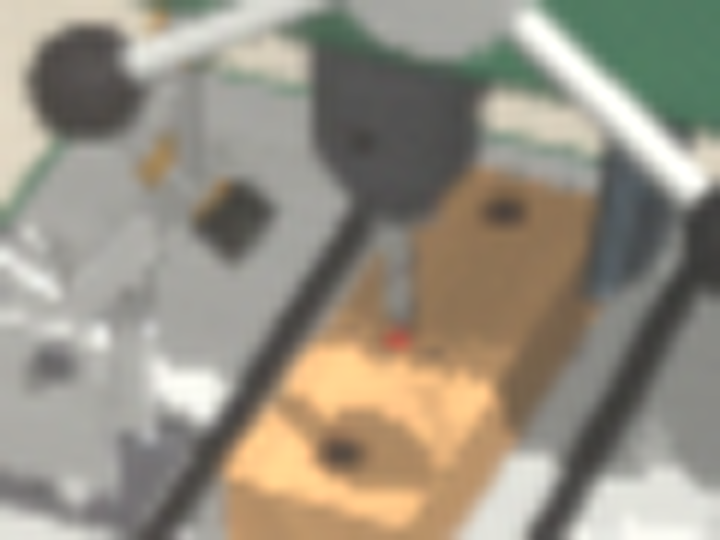

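```bash
python3 - <<'E'
from h import *
import cv2
I=lambda x,y:(280+x/12-.46,215+y/12-.46)
s=cv2.imread('pics/side4.png').astype(int);b,g,r=[s[...,i] for i in range(3)]
sc=(r-1.6*g)[236:250,306:320];w=np.clip(sc-.3*sc.max(),0,None);ys,xs=np.mgrid[236:250,306:320]
u,v=(w*xs).sum()/w.sum(),(w*ys).sum()/w.sum()
m=plane('side',u,v,53);print('dot',u,v,sc.max(),m,'expected tip px',proj('side',[*m,61]),'bit top 97->',proj('side',[*m,97]))
yaw=np.radians(11.43);R=np.array([[np.cos(yaw),-np.sin(yaw)],[np.sin(yaw),np.cos(yaw)]])
for t in((398,320),(400,317),(398,326)):
    p=plane('side',*I(*t),61);print(t,I(*t),p,R.T@(p-m))
# bit column profile, before (side3) and now
for f in('side3','side4'):
    q=cv2.imread(f'pics/{f}.png');print(f,[q[y,310:317].tolist() for y in range(236,246)] if 0 else '\n'+'\n'.join(str(y)+' '+' '.join('/'.join(map(str,px)) for px in q[y,310:317]) for y in range(237,246)))
E
```

```text
dot 312.7168674698795 243.00000000000003 17.0 [ 6.00206191e+02 -2.88498017e-01] expected tip px [312.66866533 240.70403935] bit top 97-> [312.44635996 230.11520704]
(398, 320) (312.7066666666667, 241.20666666666665) [601.85580026   0.96279427] [1.86486283 0.89957205]
(400, 317) (312.87333333333333, 240.95666666666665) [600.7665246    0.75511644] [0.75603454 0.91187538]
(398, 326) (312.7066666666667, 241.70666666666665) [603.54611884   2.11926477] [3.75083668 1.69813549]
side3 
237 64/89/112 66/87/106 75/83/90 74/78/81 62/75/88 61/84/105 61/85/107
238 63/88/110 66/87/106 74/82/88 80/85/88 66/80/93 62/85/106 61/84/107
239 64/88/111 67/87/106 77/85/91 81/86/89 66/79/91 61/84/105 61/84/107
240 64/88/111 65/85/105 75/83/91 78/83/85 62/73/85 61/83/105 61/84/107
241 62/85/108 62/84/104 66/79/92 70/78/86 59/75/91 61/84/105 61/84/107
242 55/74/94 61/83/105 63/85/105 65/85/103 62/83/105 61/84/107 62/85/108
243 50/64/80 62/85/107 63/86/109 63/86/108 61/85/107 61/85/107 61/84/106
244 61/85/109 69/97/124 70/98/125 68/95/121 64/87/110 61/85/107 60/81/102
245 84/122/158 86/124/160 85/123/160 82/118/152 70/99/126 67/94/119 60/82/104
side4 
237 67/79/89 61/75/88 73/79/84 73/76/80 59/70/81 56/75/92 54/74/92
238 59/74/90 59/74/87 72/78/83 79/83/86 62/74/84 56/74/91 54/74/91
239 55/73/89 59/75/89 76/83/87 80/84/86 62/73/83 55/73/90 54/74/91
240 55/73/91 60/76/91 73/81/87 77/81/83 59/68/77 55/73/90 55/73/90
241 58/77/97 57/75/92 62/73/84 66/71/78 55/67/78 54/73/90 54/72/90
242 62/85/107 57/76/97 53/68/96 51/60/90 50/65/84 55/74/93 55/74/93
243 64/89/113 57/77/102 48/62/109 48/60/113 54/71/100 57/79/100 57/78/98
244 73/103/133 67/92/117 64/87/114 63/89/122 60/83/108 58/77/97 56/74/92
245 86/126/163 80/115/146 81/115/147 81/118/153 70/100/128 68/96/123 66/94/119
```

```bash
python3 -m pendant '[{"xyz":[-0.0003,-0.0007,0.0004],"roll":0,"jaw":0.9},{"xyz":[-0.0003,-0.0007,0.0004],"roll":0,"jaw":0.9},{"xyz":[-0.0003,-0.0007,0.0004],"roll":0,"jaw":0.9},{"xyz":[-0.0003,-0.0007,0.0004],"roll":0,"jaw":0.3},{"xyz":[-0.0003,-0.0007,0.0004],"roll":0,"jaw":0.3},{"xyz":[-0.0003,-0.0007,0.0004],"roll":0,"jaw":0.3},{"xyz":[-0.0003,-0.0007,0.0004],"roll":0,"jaw":0.3},{"xyz":[-0.0003,-0.0007,0.0004],"roll":0,"jaw":0.3}]' 20
cat >> h.py <<'E'
import cv2
def chk(name):
    s=env.grab_frame('side')[0];cv2.imwrite(f'pics/{name}.png',s);s=s.astype(int);b,g,r=[s[...,i] for i in range(3)]
    sc=(r-1.6*g)[236:250,306:320];w=np.clip(sc-.3*sc.max(),0,None);ys,xs=np.mgrid[236:250,306:320]
    u,v=(w*xs).sum()/w.sum(),(w*ys).sum()/w.sum();m=plane('side',u,v,53);print('dot',u,v,sc.max(),m,'exp tip',proj('side',[*m,61]))
E
python3 - <<'E'
from h import *
chk('side5')
s=env.state();print(s['ee_pos'],s['ee_rot'],s['gripper_width'])
# handle in camera views: start grip, angle
t=cv2.imread('pics/top0.png')[125:170,335:385].astype(int);m=(t[...,2]-t[...,1]>60);ys,xs=np.nonzero(m);print('handle top px x',xs.min()+335,xs.max()+335,'y',ys.min()+125,ys.max()+125)
D=np.array([603,1,0]);
for q in(0,.1,.15):
    a=np.radians(75)-q
    for l in(50,115):print(q,l,proj('top',D+DR@[30,-108-l*np.cos(a),89+l*np.sin(a)]),proj('side',D+DR@[30,-108-l*np.cos(a),89+l*np.sin(a)]))
E
```

```text
time_s: 21.55
ee_pos: [547.0, -4.1, 36.0]
ee_rot: [-153.0, 0.1, -78.6]
force: [0.3, 0.2, -0.5]
gripper_width: 63.7
dot 312.7670349907919 243.0 23.799999999999997 [ 6.00132957e+02 -1.75936718e-01] exp tip [312.71905522 240.70403919]
[547.03293683  -4.13915133  35.9986653 ] [-1.53011024e+02  5.43399383e-02 -7.85726447e+01] 63.99398428732328
handle top px x 351 362 y 141 151
0 50 [353.9541337  152.45987705] [264.2963445  214.61835551]
0 115 [362.72792616 144.2447136 ] [256.15899769 192.91232579]
0.1 50 [355.65954021 152.23526519] [262.7240634  214.69695475]
0.1 115 [366.83148978 143.72974252] [252.48453268 193.21759803]
0.15 50 [356.4807302  152.14634306] [261.9684338 214.7963455]
0.15 115 [368.79600289 143.53279758] [250.73016031 193.5153044 ]
```

```bash
python3 - <<'E'
from h import *
O=np.array([603,1,0.])
for n,lines in(('top',(-118,-110,-100,-60,60,110)),('side',(-115,-40,60,120,150,165))):
    im=cv2.GaussianBlur(cv2.imread(f'pics/{n}0.png'),(0,0),.5).astype(np.float32)
    G=im[...,1]-.5*(im[...,0]+im[...,2])
    for y in lines:
        xs=np.arange(-140,141,1.);P=np.array([proj(n,O+DR@[x,y,25]) for x in xs],np.float32)
        g=cv2.remap(G,P[:,:1],P[:,1:],cv2.INTER_CUBIC)[:,0]
        out=[]
        for lo,hi in((0,45),(235,281)):
            k=lo+g[lo:hi].argmax();out.append((xs[k],round(float(g[k]),1),xs[lo:hi][g[lo:hi]>g[k]/2][[0,-1]].tolist()))
        print(n,y,out)
E
```

```text
top -118 [(np.float64(-110.0), 10.2, [-116.0, -96.0]), (np.float64(116.0), 17.8, [95.0, 140.0])]
top -110 [(np.float64(-112.0), 10.0, [-117.0, -108.0]), (np.float64(122.0), 19.6, [115.0, 140.0])]
top -100 [(np.float64(-113.0), 9.3, [-117.0, -108.0]), (np.float64(121.0), 16.7, [117.0, 140.0])]
top -60 [(np.float64(-113.0), 10.0, [-120.0, -108.0]), (np.float64(140.0), 6.0, [138.0, 140.0])]
top 60 [(np.float64(-115.0), 9.8, [-119.0, -110.0]), (np.float64(140.0), 3.1, [139.0, 140.0])]
top 110 [(np.float64(-115.0), 14.4, [-119.0, -110.0]), (np.float64(140.0), 1.4, [140.0, 140.0])]
side -115 [(np.float64(-140.0), 16.7, [-140.0, -134.0]), (np.float64(121.0), 29.5, [116.0, 127.0])]
side -40 [(np.float64(-138.0), 12.4, [-140.0, -132.0]), (np.float64(122.0), 26.6, [117.0, 137.0])]
side 60 [(np.float64(-140.0), 16.7, [-140.0, -135.0]), (np.float64(120.0), 27.6, [116.0, 136.0])]
side 120 [(np.float64(-140.0), 17.1, [-140.0, -135.0]), (np.float64(119.0), 26.6, [115.0, 135.0])]Traceback (most recent call last):
  File "<stdin>", line 7, in <module>
  File "h.py", line 9, in proj
    c=env.camera_params(n);K=np.array(c['camera_matrix']);T=np.array(c['cam_to_world'])
ValueError: time passes only in moves, steps and waits
```

```bash
python3 -m pendant '[{"xyz":[0,0,0],"roll":0,"jaw":0.9},{"xyz":[0,0,0],"roll":0,"jaw":0.9},{"xyz":[0,0,0],"roll":0,"jaw":0.9},{"xyz":[0,0,0],"roll":0,"jaw":0.9},{"xyz":[0,0,0],"roll":0,"jaw":0.9},{"xyz":[0,0,0],"roll":0,"jaw":0.9},{"xyz":[-0.0004,-0.0024,0.0012],"roll":0,"jaw":0.9},{"xyz":[-0.0004,-0.0024,0.0012],"roll":0,"jaw":0.9}]' 20
python3 -m pendant '[{"xyz":[0,0,0],"roll":0,"jaw":0.9},{"xyz":[0,0,0],"roll":0,"jaw":0.9},{"xyz":[0,0,0],"roll":0,"jaw":0.3},{"xyz":[0,0,0],"roll":0,"jaw":0.3},{"xyz":[0,0,0],"roll":0,"jaw":0.3},{"xyz":[0,0,0],"roll":0,"jaw":0.3},{"xyz":[0,0,0],"roll":0,"jaw":0.3},{"xyz":[0,0,0],"roll":0,"jaw":0.3}]' 20
python3 - <<'E'
from h import *
chk('side6')
s=cv2.imread('pics/side6.png')
cv2.imwrite('pics/j.png',cv2.resize(cv2.convertScaleAbs(s[228:252,298:330],alpha=1.6),None,fx=24,fy=24,interpolation=cv2.INTER_NEAREST))
E
```

```text
time_s: 22.6
ee_pos: [549.8, -3.2, 36.0]
ee_rot: [-153.0, 0.1, -78.6]
force: [0.2, -0.1, -0.1]
gripper_width: 44.2
time_s: 23.6
ee_pos: [549.6, -3.2, 36.0]
ee_rot: [-153.0, 0.1, -78.6]
force: [-0.8, -0.2, -0.3]
gripper_width: 64.1
dot 312.3983739837398 243.7073170731707 14.0 [603.0600893    0.63367687] exp tip [312.34864435 241.40914312]
```

View pics/j.png

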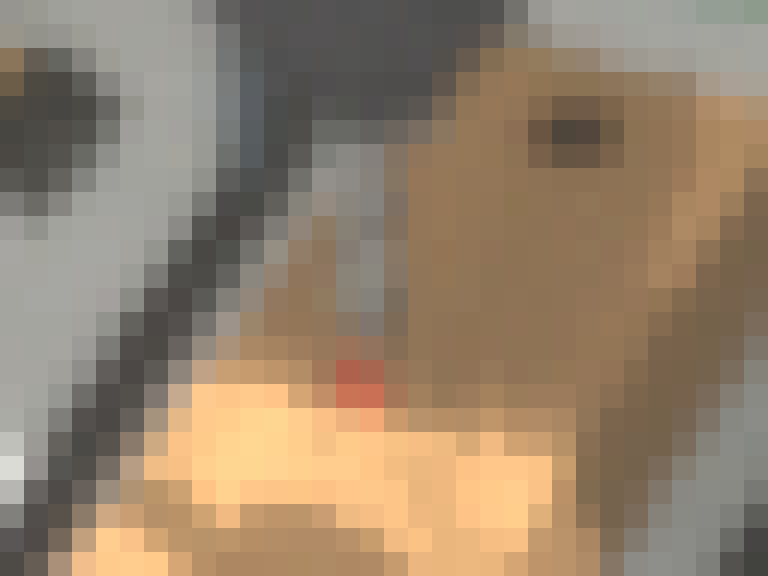

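```bash
cat >> h.py <<'E'
O=np.array([605.,3.5,0]);A=np.radians(11.43);DR=np.array([[np.cos(A),-np.sin(A),0],[np.sin(A),np.cos(A),0],[0,0,1]])
def td(*P):
    for p in P:print(p,to(O+DR@np.array(p))/1000)
E
python3 - <<'E'
from h import *
s=env.state();print('now drill',DR.T@(s['ee_pos']-O))
td((-110,4.4,143),(-190,4.4,200),(-190,-80,280),(-190,-162,300),(-100,-162,300),(-20,-162,281))
E
```

```text
now drill [-55.64980415   4.37347398  36.01391372]
(-110, 4.4, 143) [-1.0e-04 -1.0e-04 -1.2e-01]
(-190, 4.4, 200) [-2.000e-04  4.530e-02 -2.071e-01]
(-190, -80, 280) [ 0.0842  0.0089 -0.2785]
(-190, -162, 300) [ 1.661e-01 -2.000e-04 -2.963e-01]
(-100, -162, 300) [ 0.1661 -0.0804 -0.2555]
(-20, -162, 281) [ 0.1661 -0.143  -0.2023]
```

```bash
python3 -m pendant '[{"xyz":[0,0,-0.02],"roll":0,"jaw":0.3},{"xyz":[0,0,-0.06],"roll":0,"jaw":0.3},{"xyz":[0,0,-0.12],"roll":0,"jaw":0.3},{"xyz":[0,0.025,-0.165],"roll":0,"jaw":0},{"xyz":[0,0.045,-0.207],"roll":0,"jaw":0},{"xyz":[0.04,0.03,-0.24],"roll":0,"jaw":0},{"xyz":[0.084,0.009,-0.278],"roll":0,"jaw":0},{"xyz":[0.13,0,-0.29],"roll":0,"jaw":0}]'
python3 - <<'E'
from h import *
chk('side7')
s=env.state();print('now drill',DR.T@(s['ee_pos']-O))
td((-150,-162,300),(-20,-162,281),(5,-162,232),(30,-162,183))
# handle angle from side picture: red pixel line in the handle plane
im=cv2.imread('pics/side7.png')[185:225,245:275].astype(int);m=(im[...,2]-im[...,1]>60)&(im[...,2]-im[...,0]>60)
ys,xs=np.nonzero(m);pts=np.c_[xs+245,ys+185];print(len(pts))
n=DR@[1,0,0];P=[]
for e in(pts[pts[:,1].argmin()],pts[pts[:,1].argmax()]):
    o,d=ray('side',*e);q=DR.T@(o+d*(n@(O+DR@[30,0,0]-o))/(n@d)-O);P.append(q);print(e,q)
print('angle from pivot',[np.degrees(np.arctan2(q[2]-89,-108-q[1])) for q in P])
E
```

```text
time_s: 24.65
ee_pos: [447.2, -158.9, 298.0]
ee_rot: [-152.7, -0.2, -78.6]
force: [0.9, 0.3, -0.6]
gripper_width: 90.9
dot 312.9228295819936 243.9774919614148 8.199999999999989 [603.20653746   2.42983885] exp tip [312.8753879  241.67847426]
now drill [-185.30987209 -133.92845448  298.90223448]
(-150, -162, 300) [ 0.0279 -0.0319  0.0155]
(-20, -162, 281) [ 0.0271 -0.1386  0.0922]
(5, -162, 232) [ 0.0265 -0.1383  0.1472]
(30, -162, 183) [ 0.026  -0.138   0.2022]
124
[254 194] [  30.         -144.99745279  196.96543806]
[262 215] [  30.         -128.51912263  136.14580171]
angle from pivot [np.float64(71.08450618715491), np.float64(66.48002731337397)]
```

```bash
python3 -m pendant '[{"xyz":[0.028,-0.032,0.0155],"roll":0,"jaw":0},{"xyz":[0.028,-0.085,0.05],"roll":0,"jaw":0},{"xyz":[0.028,-0.138,0.085],"roll":0,"jaw":0},{"xyz":[0.028,-0.138,0.10],"roll":0,"jaw":0},{"xyz":[0.028,-0.138,0.14],"roll":0,"jaw":0},{"xyz":[0.028,-0.138,0.17],"roll":0,"jaw":0},{"xyz":[0.028,-0.138,0.20],"roll":0,"jaw":0},{"xyz":[0.028,-0.138,0.20],"roll":0,"jaw":0}]'
python3 - <<'E'
from h import *
s=env.grab_frame('side')[0];cv2.imwrite('pics/side8.png',s)
cv2.imwrite('pics/k.png',cv2.resize(cv2.convertScaleAbs(s[160:260,210:350],alpha=1.6),None,fx=5.7,fy=5.7,interpolation=cv2.INTER_CUBIC))
s=env.state();print('now drill',DR.T@(s['ee_pos']-O))
td((30,-182,175),(30,-203,175),(30,-218,160),(30,-233,142),(30,-244,120),(30,-248,104))
E
```

```text
time_s: 25.7
ee_pos: [659.2, -141.2, 175.4]
ee_rot: [-153.3, 0.2, -78.5]
force: [-0.4, -0.4, -0.8]
gripper_width: 91.2
now drill [  25.19185725 -153.28388176  177.57123275]
(30, -182, 175) [ 0.0287 -0.0032  0.0044]
(30, -203, 175) [ 0.0497 -0.0032  0.0044]
(30, -218, 160) [0.0648 0.0036 0.0177]
(30, -233, 142) [0.0798 0.0117 0.0337]
(30, -244, 120) [0.0909 0.0216 0.0533]
(30, -248, 104) [0.0949 0.0288 0.0676]
```

View pics/k.png

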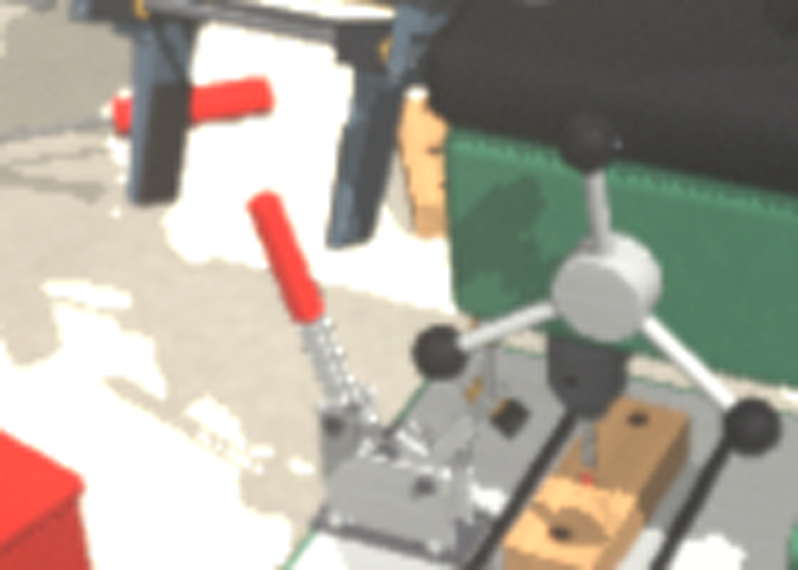

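```bash
python3 -m pendant '[{"xyz":[0.0287,-0.0032,0.0044],"roll":0,"jaw":0},{"xyz":[0.0417,-0.0032,0.0044],"roll":0,"jaw":0},{"xyz":[0.0497,-0.0032,0.0044],"roll":0,"jaw":0},{"xyz":[0.057,0,0.0106],"roll":0,"jaw":0},{"xyz":[0.0648,0.0036,0.0177],"roll":0,"jaw":0},{"xyz":[0.072,0.0077,0.0257],"roll":0,"jaw":0},{"xyz":[0.0798,0.0117,0.0337],"roll":0,"jaw":0},{"xyz":[0.0855,0.0166,0.0435],"roll":0,"jaw":0}]'
cat >> h.py <<'E'
def hang(name):
    s=env.grab_frame('side')[0];cv2.imwrite(f'pics/{name}.png',s)
    im=s[185:260,225:290].astype(int);m=((im[...,2]-im[...,1]>50)&(im[...,2]-im[...,0]>50)).astype(np.uint8)
    k,l,st,c=cv2.connectedComponentsWithStats(m);n=DR@[1,0,0]
    for i in range(1,k):
        if st[i,4]<25:continue
        o,d=ray('side',c[i][0]+225,c[i][1]+185);q=DR.T@(o+d*(n@(O+DR@[30,0,0]-o))/(n@d)-O)
        print('red',c[i]+[225,185],st[i,4],q.round(),'ang',np.degrees(np.arctan2(q[2]-89,-108-q[1])),'r',np.hypot(q[2]-89,-108-q[1]))
E
python3 - <<'E'
from h import *
hang('side9')
s=env.state();print('now drill',DR.T@(s['ee_pos']-O))
td((30,-239,131),(30,-244,120),(30,-247,110),(30,-248,104),(30,-248,101))
E
```

```text
time_s: 26.75
ee_pos: [683.4, -225.2, 131.5]
ee_rot: [-153.0, 0.1, -78.6]
force: [-0.1, -0.2, 1.9]
gripper_width: 91.5
red [244.06504065 216.06504065] 123 [  30. -184.  117.] ang 20.42735786503652 r 81.62037598640003
now drill [  30.71360715 -239.87023599  129.49694448]
(30, -239, 131) [-0.0009 -0.     -0.0017]
(30, -244, 120) [0.0041 0.0049 0.0081]
(30, -247, 110) [0.0072 0.0094 0.0171]
(30, -248, 104) [0.0082 0.0121 0.0224]
(30, -248, 101) [0.0082 0.0135 0.0251]
```

```bash
python3 -m pendant '[{"xyz":[0.002,0.0025,0.004],"roll":0,"jaw":0},{"xyz":[0.0041,0.0049,0.0081],"roll":0,"jaw":0},{"xyz":[0.0055,0.007,0.0125],"roll":0,"jaw":0},{"xyz":[0.0072,0.0094,0.0171],"roll":0,"jaw":0},{"xyz":[0.0077,0.0108,0.02],"roll":0,"jaw":0},{"xyz":[0.0082,0.0121,0.0224],"roll":0,"jaw":0},{"xyz":[0.0082,0.0121,0.0224],"roll":0,"jaw":0},{"xyz":[0.0082,0.0121,0.0224],"roll":0,"jaw":0}]'
python3 - <<'E'
from h import *
hang('side10');chk('side10b')
s=env.state();print('now drill',DR.T@(s['ee_pos']-O),s['force'])
E
```

```text
time_s: 27.8
ee_pos: [684.6, -232.2, 109.6]
ee_rot: [-152.8, 0.1, -78.6]
force: [-5.8, 2.2, 12.9]
gripper_width: 91.2
red [243.14285714 221.19642857] 112 [  30. -190.   99.] ang 6.888761309287258 r 82.46027090774516
dot 312.44763670064873 243.79332715477292 13.799999999999997 [603.27810698   0.94243702] exp tip [312.39811192 241.49488475]
now drill [  31.29950063 -246.83799417  109.61042788] [-6.5195132   3.06784683 13.0461091 ]
```

```bash
python3 -m pendant '[{"xyz":[0,0.001,0.002],"roll":0,"jaw":0},{"xyz":[0,0.002,0.004],"roll":0,"jaw":0},{"xyz":[0,0.0025,0.005],"roll":0,"jaw":0},{"xyz":[0,0.003,0.006],"roll":0,"jaw":0},{"xyz":[0,0.003,0.006],"roll":0,"jaw":0},{"xyz":[0,0.003,0.006],"roll":0,"jaw":0},{"xyz":[0,0.003,0.006],"roll":0,"jaw":0},{"xyz":[0,0.003,0.006],"roll":0,"jaw":0}]'
python3 - <<'E'
from h import *
hang('side11');chk('side11b')
s=env.state();print('now drill',DR.T@(s['ee_pos']-O),s['force'])
E
```

```text
time_s: 28.9
ee_pos: [685.4, -232.3, 108.3]
ee_rot: [-152.5, 0.0, -78.5]
force: [-18.4, 3.0, 36.3]
gripper_width: 91.0
red [243.07079646 221.28318584] 113 [  30. -190.   99.] ang 6.611945292177618 r 82.68919034602939
dot 312.4649910233393 243.786355475763 14.799999999999997 [603.22935725   0.9651904 ] exp tip [312.4155445  241.48793476]
now drill [  32.0573275  -247.01845128  108.35283418] [-18.30713824   2.75523021  36.92097838]
```

```bash
python3 -m pendant '[{"xyz":[0,0,-0.03],"roll":0,"jaw":0},{"xyz":[0,0,-0.08],"roll":0,"jaw":0},{"xyz":[0,0,-0.14],"roll":0,"jaw":0},{"xyz":[0,0,-0.19],"roll":0,"jaw":0},{"xyz":[0,0,-0.22],"roll":0,"jaw":0},{"xyz":[0,0,-0.22],"roll":0,"jaw":0},{"xyz":[0,0,-0.22],"roll":0,"jaw":0},{"xyz":[0,0,-0.22],"roll":0,"jaw":0}]'
python3 - <<'E'
from h import *
hang('side12');chk('side12b')
s=env.state();print('now drill',DR.T@(s['ee_pos']-O),s['force'])
s=cv2.imread('pics/side12b.png')
cv2.imwrite('pics/l.png',cv2.resize(cv2.convertScaleAbs(s[200:260,230:340],alpha=1.6),None,fx=7,fy=7,interpolation=cv2.INTER_CUBIC))
q=s;print('\n'.join(str(y)+' '+' '.join('/'.join(map(str,px)) for px in q[y,309:317]) for y in range(238,247)))
E
```

```text
time_s: 30.0
ee_pos: [586.3, -252.3, 293.7]
ee_rot: [-153.2, 0.2, -78.5]
force: [-0.2, 0.7, -0.1]
gripper_width: 91.3
red [242.69747899 220.77310924] 119 [  30. -191.  100.] ang 7.521508743676782 r 83.81899669565912
dot 312.4836852207293 243.73704414587328 14.399999999999991 [603.03601389   0.89325263] exp tip [312.43432979 241.43877716]
now drill [ -68.88461044 -247.20092186  294.36915035] [0.07687143 0.07367975 0.30478515]
238 85/93/99 72/89/105 65/84/102 75/82/89 80/86/90 68/82/96 64/88/110 64/88/111
239 76/90/104 64/86/107 66/85/104 78/86/93 81/87/90 67/81/94 64/87/109 63/88/110
240 66/87/108 63/86/108 66/87/106 76/85/93 79/84/87 63/76/88 63/87/108 63/87/109
241 63/86/108 63/86/109 64/87/108 67/82/96 71/79/88 61/76/91 63/87/108 62/86/109
242 63/86/107 63/87/110 63/86/110 63/83/111 65/82/105 60/80/100 62/85/108 62/86/108
243 71/91/111 65/89/112 58/78/105 52/67/117 56/74/115 60/81/107 62/85/108 61/86/107
244 88/117/144 73/103/131 65/90/122 56/74/128 54/71/128 56/75/106 60/83/105 62/84/106
245 93/127/159 89/129/165 84/121/156 79/112/150 75/106/153 68/96/126 66/92/116 65/90/114
246 88/126/162 88/128/165 84/121/155 88/127/165 86/125/164 84/121/156 83/120/154 80/116/149
```

```bash
python3 -c "
from workcell import env
print(env.job_done())"
```

```text
the job is handed in; nothing more can be done
None
```

I slid the beech cleat under the bit, pressed the clamp handle to its stop and handed the job in at about 30 s. No verdict was reported.

**How it was done:** The move command has no lean setting, so I leaned the tool back about 27° by repeatedly asking for poses out of reach. My first close on the cleat jammed about 12° askew. I opened the jaws, pushed its end sideways and closed again. The jaws then read 43.9 mm on the 44 mm cleat, so it was square to the tool, whose heading was within half a degree of my fit to the base. I slid it in, corrected it twice (by 0.8 mm and 2.7 mm), released it, then pressed the handle with one finger and backed off.

**Last checks:**
- **Clamp:** The handle measured about 7.5° above level with the tool away; its stop is at 8°. Before that, pushing harder (37 N) moved it no further. I did not measure the foot's force on the cleat.
- **Red dot:** It did not move visibly when the clamp closed. In the side view it is about 0.7 mm off the tip sideways.
- **Dot along the viewing direction:** The error is less certain: from about 1 mm short to 2 mm too far, depending on whether the bit's end is pointed or flat.
- **Disagreement:** Rougher fits to the edges of the base put the tip about 1 to 4 mm further along the slots than the bit itself appeared. I settled between the two, so the 3 mm limit is probably met but not proven.
- **Force and pictures:** The tool read about zero force after backing off. My last close-up could not be viewed because the 12-picture limit was reached, so the final check is from pixel values only. I did not check the other things on the bench after the moves.

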